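# Switch on the induction hob for the wide pan

### The arm

A 7-joint arm with a two-finger parallel gripper is mounted at the origin on the work surface. World frame = base frame: x ahead of the robot, y to its left, z up, the work surface at z = 0. Lengths are in m, angles in rad, forces in N, time in s.
With the tool pointing down it reaches from about 0.4 to 0.85 m from the base axis. Payload 10.4 kg.
Tool frame: the origin (TCP) lies midway between the tips of the shut fingers; the grasp point (between the pads) lies 19 mm behind it; z points along the fingers, y is the direction in which the jaws open and shut (so a half turn about z gives the same grasp; the last joint's range is limited). The gripper opens to 85 mm and grips with 20 to 120 N. Pads are 22 mm wide; open, the fingers measure 114 mm over their backs; the gripper's body (76 mm by 85 mm) begins 54 mm behind the grasp point. The pads swing forward as they close: fully open they stand 13 mm farther back than shut.
Start: joints at [-1.186, 0.332, -0.065, 1.46, 0.022, 1.35, -0.088], TCP at [0.248, 0.574, 0.231] pointing down, gripper open.
Joint ranges: [-2.6, 2.6], [-0.5, 2.12], [-1.47, 1.34], [0.16, 2.42], [-1.27, 4.41], [0.06, 2.06], [-2.6, 2.6]. Speed limits (rad/s): [2.22, 2.22, 2.79, 2.79, 3.14, 3.14, 3.14].

### API

Orientations are given as a unit quaternion [x, y, z, w].
In Python, from workcell import manip, viewer gives the robot as it stands.
- The arm moves only by the tool move_arm, never from a script. Its argument "deltas" is a list of rows, each a list of 7 numbers: the shift along the tool's x, y, z in m, then the turn, a rotation vector about the tool's x, y, z in degrees, then the opening, from -1 (shut) to 1 (fully open). In form: [[dx, dy, dz, wx, wy, wz, gripper], ...]. A call has 1 to 10 rows; each row shifts and turns the commanded pose from where the row before left it, along the tool's axes as they then stand; what a row does not reach is not made up. A row lasts 1/8 s, in which the tool goes at most 62.5 mm and 10.7 degrees, less where a joint would pass 70% of its speed; a pose out of reach is approached as far as the arm can. A call with a gripper value outside its range is refused whole. The fingers move at their own pace and stop on an object; "force" is the grip in N (left out, the last holds). Time passes only in rows, so rows that do not move let the fingers close. It gives the time, the measured TCP pose, the force and the opening at its end, in the units of the state.
- manip.get_obs(): the state, without advancing time (a new reading comes with each control period).
- viewer.camera(name): name is "scene" or "side" or "wrist"; returns (picture, depth): 400x640x3 uint8, red, green, blue; 400x640 float32, m along the optical axis (not along the pixel's ray), 0 where there is no reading.
- viewer.calibration(name): a dict with "fx", "fy", "cx", "cy" (pixels), "dist" ([k1, k2, p1, p2, k3] as OpenCV has them; the pictures are not rectified), "R" (3x3) and "t" (3): a world point X has camera coordinates R X + t; the wrist camera has in their place "T_tool_cam" (4x4, takes a point from camera to tool coordinates, whose origin is the TCP and whose axes are the flange's). Camera axes: x right, y down, z forward; pixel columns grow to the right and rows downward; lengths in m; the calibration is good to about 2 mm. A picture is of the moment at which its call begins: read the wrist's pose just before it. calibration takes no time and is no camera call.
- manip.hand_in(): hands the job in, once; it reports no verdict.
The state is a dict: "clock": time; "joint_pos": joint angles; "joint_velocities": joint speeds; "tau": joint torques, N m; "position": TCP position; "ee_rot": TCP orientation; "ft_force": force on the tool from outside, world axes, zero at the start; "torque": the same for the moment, N m; "grip_width": opening from 0.0 (shut) to 1.0 (fully open).
Only numpy, scipy, OpenCV 4.12 (cv2) and the standard library are available. Lean on these libraries where they do the work, as an engineer would, in place of code of your own. Each camera call takes 0.05 s, during which the arm holds its last target.

### The job

Start the wide, low, open pan heating at full power on the two-zone induction hob: with a light fingertip press, slowly and gently, the power key (large round, middle of the row), then the square zone key on the side where the wide pan stands, then the oblong boost key, letting each key come back up before the next. Do not press any other key or bear down hard on the hob, and leave the pans and the things around it where they are; nothing is to be picked up.

Things in the scene. Friction and masses are not known exactly. Their poses are not given: they have to be found in the camera images.
- hob: Two-zone induction hob, black glass top 60 mm above the counter, 580 mm wide (y), 340 mm deep (x); fixed. Origin: centre of its underside, +x to its back, +y to the left of a cook facing the controls. Zones centred at x +55, y +145 (left) and -145 mm (right). One row of seven light-grey push keys 52 mm apart runs along its front, at x -125 mm, 7.5 mm proud; they want well under 20 N.
- key_zone_left_top (a point): Centre of the top face of the left zone key: square, 22 x 22 mm, at the left end of the row, straight in front of the left cooking zone. In the hob's frame x = -125 mm, y = +156 mm; 67.5 mm above the counter when up.
- key_zone_left (a joint): How far the left zone key is pressed down, in m: 0 up, 0.005 at its hard stop. It starts to move at about 1 N, is 2 mm down at about 3.7 N (from there it counts as pressed), 3.5 mm at about 5.7 N, reaches the stop at about 7.5 N, and springs back when let go. Slow presses (20 mm/s or less) keep the force light.
- key_minus_top (a point): Centre of the top face of the minus key: small round, 16 mm across, between the left zone key and the plus key; not used in this job. In the hob's frame x = -125 mm, y = +104 mm; 67.5 mm above the counter when up.
- key_minus (a joint): How far the minus key is pressed down, in m: 0 up, 0.005 at its hard stop. It starts to move at about 1 N, is 2 mm down at about 3.7 N (from there it counts as pressed), 3.5 mm at about 5.7 N, reaches the stop at about 7.5 N, and springs back when let go. Slow presses (20 mm/s or less) keep the force light.
- key_plus_top (a point): Centre of the top face of the plus key: small round, 16 mm across, next left of the power key; not used in this job. In the hob's frame x = -125 mm, y = +52 mm; 67.5 mm above the counter when up.
- key_plus (a joint): How far the plus key is pressed down, in m: 0 up, 0.005 at its hard stop. It starts to move at about 1 N, is 2 mm down at about 3.7 N (from there it counts as pressed), 3.5 mm at about 5.7 N, reaches the stop at about 7.5 N, and springs back when let go. Slow presses (20 mm/s or less) keep the force light.
- key_power_top (a point): Centre of the top face of the power key: the largest round key, 28 mm across, in the middle of the row. In the hob's frame x = -125 mm, y = +0 mm; 67.5 mm above the counter when up.
- key_power (a joint): How far the power key is pressed down, in m: 0 up, 0.005 at its hard stop. It starts to move at about 1 N, is 2 mm down at about 3.7 N (from there it counts as pressed), 3.5 mm at about 5.7 N, reaches the stop at about 7.5 N, and springs back when let go. Slow presses (20 mm/s or less) keep the force light.
- key_lock_top (a point): Centre of the top face of the lock key: small round, 16 mm across, next right of the power key; not used in this job. In the hob's frame x = -125 mm, y = -52 mm; 67.5 mm above the counter when up.
- key_lock (a joint): How far the lock key is pressed down, in m: 0 up, 0.005 at its hard stop. It starts to move at about 1 N, is 2 mm down at about 3.7 N (from there it counts as pressed), 3.5 mm at about 5.7 N, reaches the stop at about 7.5 N, and springs back when let go. Slow presses (20 mm/s or less) keep the force light.
- key_boost_top (a point): Centre of the top face of the boost key: the only oblong key, 34 mm along the row by 18 mm, between the lock key and the right zone key. In the hob's frame x = -125 mm, y = -104 mm; 67.5 mm above the counter when up.
- key_boost (a joint): How far the boost key is pressed down, in m: 0 up, 0.005 at its hard stop. It starts to move at about 1 N, is 2 mm down at about 3.7 N (from there it counts as pressed), 3.5 mm at about 5.7 N, reaches the stop at about 7.5 N, and springs back when let go. Slow presses (20 mm/s or less) keep the force light.
- key_zone_right_top (a point): Centre of the top face of the right zone key: square, 22 x 22 mm, at the right end of the row, straight in front of the right cooking zone. In the hob's frame x = -125 mm, y = -156 mm; 67.5 mm above the counter when up.
- key_zone_right (a joint): How far the right zone key is pressed down, in m: 0 up, 0.005 at its hard stop. It starts to move at about 1 N, is 2 mm down at about 3.7 N (from there it counts as pressed), 3.5 mm at about 5.7 N, reaches the stop at about 7.5 N, and springs back when let go. Slow presses (20 mm/s or less) keep the force light.
- wide_pan_centre (a point): Centre (30 mm above its underside) of the wide low steel pan without a lid: 190 mm across, 60 mm high, two loop handles to its sides, 254 mm over them. It stands on the left or the right cooking zone.
- tall_pot_centre (a point): Centre (52 mm above its underside) of the tall narrow steel pot: 130 mm across, 105 mm high, two small loop handles, 182 mm over them. It stands on the other cooking zone.
- tumbler_centre (a point): Centre of the green glass tumbler, 74 mm across the rim, 105 mm high, standing on the counter to the left of the hob. Bystander.
- ice_tray_centre (a point): Centre of the white plastic ice tray with two rows of seven pockets, 220 x 92 x 34 mm, on the counter to the left of the hob, behind the tumbler. Bystander.
- spoon: Small wooden spoon, 180 mm long, lying on the counter just in front of the hob's controls. Its origin is near its middle. Bystander.
There are look-alikes about, which are no part of the job. Several things look just like the part that bears tumbler_centre: the one meant starts nearest to the robot's base.

How it is judged:
By the outcome, as a careful person would: the job done as asked, in the order asked, and still so for the second after the job is handed in, with the robot touching nothing.
It also fails if it takes over 42 s, if anything falls off the work surface, if the arm or the gripper's body presses on something with over 40 N, if the wrist force passes 120 N, or if a joint passes its speed limit or range.

## Working session

There is one attempt and no reset: what is moved stays moved. The work goes in short steps, Python scripts to look and compute and a tool call to move; the robot and the scene stay as the last step left them, time stands still between calls to the robot, and variables do not carry over. Pictures are saved under pics/ and viewed, and the job is handed in when it is done.

Besides the shell and the picture viewer there is one more tool, called in YAML: its name, and indented under it one key for each argument. move_arm: Moves the arm, as the interface text tells. Its arguments: {"type":"object","properties":{"deltas":{"type":"array"},"force":{"type":"number"}},"required":["deltas"]}

```bash
mkdir -p pics; python3 - <<'E'
from workcell import manip, viewer
import cv2, pickle
o=manip.get_obs(); print({k:o[k] for k in('clock','position','ee_rot','ft_force','grip_width','joint_pos')})
for n in('scene','side'):
    p,d=viewer.camera(n); cv2.imwrite(f'pics/{n}0.png',p[:,:,::-1]); c=viewer.calibration(n); print(n,c)
    pickle.dump((p,d,c),open(n+'0.pkl','wb'))
E
```

```text
{'clock': 0.0, 'position': array([0.24773139, 0.5733905 , 0.23050575]), 'ee_rot': array([ 2.02503364e-01,  9.79281297e-01, -7.19022220e-04, -1.10311401e-04]), 'ft_force': array([ 0.12007407, -0.60678627, -0.26005389]), 'grip_width': 0.99838021565647, 'joint_pos': array([-1.18561822,  0.33288392, -0.06465847,  1.46094667,  0.02159331,
        1.34991184, -0.08852953])}
scene {'fx': 367.0414486771253, 'fy': 367.0414486771253, 'cx': 320.67098303797627, 'cy': 196.77228299074173, 'dist': array([0.01548093, 0.        , 0.        , 0.        , 0.        ]), 'R': array([[ 0.33234283,  0.9430013 , -0.01722754],
       [ 0.52908038, -0.2015232 , -0.82429507],
       [-0.78078307,  0.2648338 , -0.56589827]]), 't': array([-0.42375475, -0.13667369,  1.6043978 ])}
side {'fx': 500.079472352941, 'fy': 500.079472352941, 'cx': 314.9111475707055, 'cy': 198.50073158887653, 'dist': array([-0.15121531,  0.        ,  0.        ,  0.        ,  0.        ]), 'R': array([[ 0.89048252, -0.45470135,  0.01695786],
       [-0.22551956, -0.47341086, -0.85148287],
       [ 0.39519845,  0.75440628, -0.52410815]]), 't': array([-0.3767396 ,  0.33342511,  1.02944196])}
```

View pics/scene0.png

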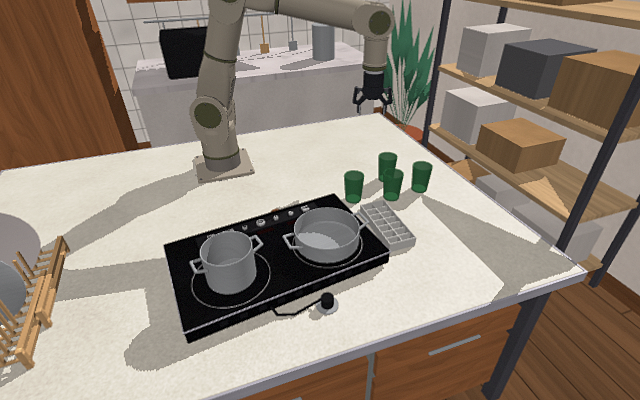

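View pics/side0.png

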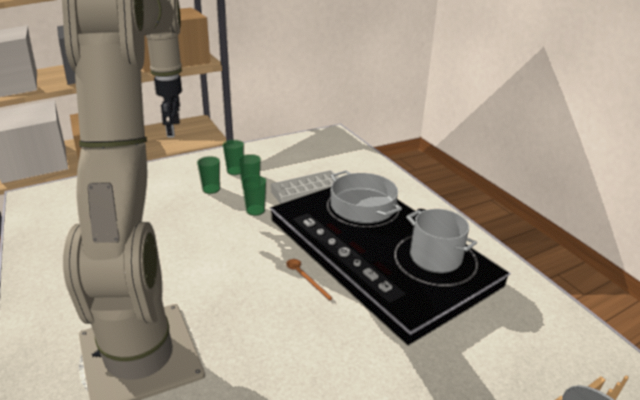

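The wide pan (side view about (364,195)) stands at the ice-tray end, which is the left zone. The seven keys run from (308,222), next to the tumblers, to (385,286). The spoon lies in front of them. Next I'll measure the keys.

```bash
cat > h.py <<'E'
import numpy as np, cv2
def cast(c,uv,z):
    K=np.array([[c['fx'],0,c['cx']],[0,c['fy'],c['cy']],[0,0,1]])
    n=cv2.undistortPoints(np.array(uv,float).reshape(-1,1,2),K,c['dist']).reshape(-1,2)
    r=np.c_[n,np.ones(len(n))]@c['R']; o=-c['R'].T@c['t']
    return o+r*((z-o[2])/r[:,2])[:,None]
E
python3 - <<'E'
import pickle,cv2,numpy as np
from h import *
for n,(x0,y0,x1,y1) in(('side',(295,210,410,305)),('scene',(195,195,330,250))):
    p,d,c=pickle.load(open(n+'0.pkl','rb'))
    cv2.imwrite(f'pics/{n}crop.png',cv2.resize(p[y0:y1,x0:x1,::-1],None,fx=5.5,fy=5.5,interpolation=cv2.INTER_CUBIC))
    g=p.min(2); m=np.zeros_like(g); m[y0:y1,x0:x1]=(g[y0:y1,x0:x1]>120)
    k,l,s,ce=cv2.connectedComponentsWithStats(m)
    for i in range(1,k):
        if 4<s[i,4]<400:
            ys,xs=np.where(l==i); print(n,s[i],ce[i].round(1),cast(c,ce[i],.0675).round(4))
E
```

```text
side [336 210  61  12 385] [362.7 213.9] [[0.6615 0.1773 0.0675]]
side [407 215   3   5  11] [408.3 216.7] [[0.7689 0.1097 0.0675]]
side [304 219  10   7  39] [308.6 221.9] [[0.5084 0.2071 0.0675]]
side [317 230   6   4  17] [319.6 231.2] [[0.5153 0.1558 0.0675]]
side [329 239   6   5  23] [331.4 241. ] [[0.5225 0.1043 0.0675]]
side [343 248   6   4  12] [345.9 249. ] [[0.539  0.0586 0.0675]]
side [340 252   8   4  16] [343.5 253.6] [[0.5243 0.0451 0.0675]]
side [365 270   4   4  11] [366.4 271.4] [[ 0.539  -0.0383  0.0675]]
side [369 274   7   5  17] [372.6 276.1] [[ 0.5431 -0.0596  0.0675]]
side [380 285  11   5  17] [384.4 287.4] [[ 0.5458 -0.105   0.0675]]
scene [301 206   8   5  24] [304.3 208.3] [[0.5164 0.2109 0.0675]]
scene [288 211   5   4  14] [290.1 212.6] [[0.5223 0.1604 0.0675]]
scene [274 215   4   5  12] [275.7 217. ] [[0.5287 0.1105 0.0675]]
scene [256 219   9   7  32] [260.3 222.1] [[0.5373 0.0587 0.0675]]
scene [316 221  14   3  25] [323.1 221.7] [[0.6057 0.2453 0.0675]]
scene [243 226   4   3   8] [244.8 227.4] [[0.5463 0.0078 0.0675]]
scene [222 229  14   5  30] [228.7 231.1] [[ 0.547  -0.0416  0.0675]]
scene [243 233  20  17  83] [254.5 241.2] [[0.6213 0.024  0.0675]]
scene [283 233  19  15  69] [289.4 241.1] [[0.6572 0.1211 0.0675]]
scene [200 234  15  16  35] [206.7 240.4] [[ 0.5672 -0.1091  0.0675]]
```

```bash
ls pics
```

```text
scene0.png
scenecrop.png
side0.png
sidecrop.png
```

View pics/sidecrop.png

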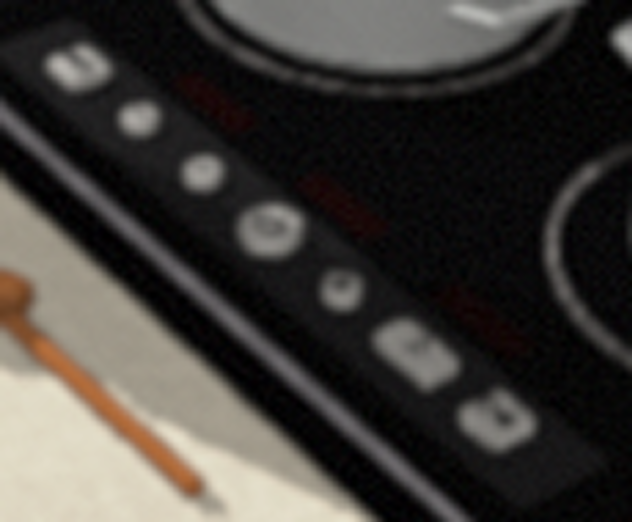

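```bash
python3 - <<'E'
import pickle,cv2,numpy as np
from h import *
for n,(x0,y0,x1,y1) in(('side',(300,215,396,298)),('scene',(195,200,313,250))):
    p,d,c=pickle.load(open(n+'0.pkl','rb'))
    g=p.min(2)
    for th in (80,95):
        m=np.zeros_like(g); m[y0:y1,x0:x1]=(g[y0:y1,x0:x1]>th)
        k,l,s,ce=cv2.connectedComponentsWithStats(m)
        P=[]
        for i in range(1,k):
            if 8<s[i,4]<200:
                q=cast(c,ce[i],.066)[0]; 
                P.append(q)
        P=np.array(P); P=P[np.argsort(-P[:,1])]; 
        # fit: assign index along line
        a=P[0]; 
        good=[];idx=[]
        for q in P:
            dd=np.linalg.norm((q-a)[:2])/.052; i=round(dd)
            if abs(dd-i)<.25 and abs((q-a)[0]-0.13*dd*.052)<.015 and i<7: good.append(q);idx.append(i)
        G=np.array(good)[:,:2]; yy=.156-.052*np.array(idx)
        # similarity w/ fixed scale
        gm=G.mean(0); ym=yy.mean()
        v=((yy-ym)[:,None]*(G-gm)).sum(0); sc=np.linalg.norm(v)/((yy-ym)**2).sum(); v/=np.linalg.norm(v)
        P0=gm-v*ym
        print(n,th,idx,'power',P0.round(4),'yaw',np.degrees(np.arctan2(-v[0],v[1])).round(2),'scale',sc.round(3)); print((G-(P0+yy[:,None]*v)).round(4).tolist())
E
```

```text
side 80 [0, 1, 2, 3, 4, 5, 6] power [0.53  0.054] yaw 7.35 scale 1.002
[[-0.0001, 0.0002], [-0.0, -0.0004], [0.0002, 0.0008], [0.0007, 0.0004], [-0.0013, -0.0013], [0.0002, 0.001], [0.0003, -0.0007]]
side 95 [0, 1, 2, 3, 4, 5, 6] power [0.53   0.0537] yaw 7.07 scale 1.007
[[-0.0005, 0.0008], [0.0002, 0.0013], [0.0003, 0.0008], [0.0006, 0.0006], [-0.0014, -0.003], [0.0005, 0.0004], [0.0003, -0.0009]]
scene 80 [0, 1, 2, 3] power [0.5432 0.0069] yaw 8.41 scale 1.004
[[-0.0003, 0.0006], [0.0007, -0.0002], [-0.0007, -0.0003], [0.0003, -0.0]]
scene 95 [0, 1, 2, 3] power [0.5429 0.0071] yaw 8.31 scale 1.003
[[-0.0003, 0.0004], [0.0004, -0.0002], [-0.0, -0.0], [-0.0001, -0.0002]]
```

move_arm:
  deltas:
    - [-0.0333, -0.0258, 0, 0, 0, 0, -1]
    - [-0.0333, -0.0258, 0, 0, 0, 0, -1]
    - [-0.0333, -0.0258, 0, 0, 0, 0, -1]
    - [-0.0333, -0.0258, 0, 0, 0, 0, -1]
    - [-0.0333, -0.0258, 0, 0, 0, 0, -1]
    - [-0.0333, -0.0258, 0, 0, 0, 0, -1]
    - [-0.0333, -0.0258, 0, 0, 0, 0, -1]
    - [-0.0333, -0.0258, 0, 0, 0, 0, -1]
    - [-0.0333, -0.0258, 0, 0, 0, 0, -1]
    - [-0.0333, -0.0258, 0, 0, 0, 0, -1]
  force: 20

```text
clock: 1.35
position: [0.4516, 0.2035, 0.2311]
ee_rot: [0.202, 0.979, -0.0, -0.0]
ft_force: [0.2, 1.1, 0.4]
grip_width: 0.003
```

move_arm:
  deltas:
    - [-0.0333, -0.0258, 0, 0, 0, 0, -1]
    - [-0.0333, -0.0258, 0, 0, 0, 0, -1]
    - [-0.0333, -0.0258, 0, 0, 0, 0, -1]
    - [-0.0333, -0.0258, 0, 0, 0, 0, -1]
    - [0, 0, 0.01, 0, 0, -10, -1]
    - [0, 0, 0.01, 0, 0, -10, -1]
    - [0, 0, 0.01, 0, 0, -10, -1]
    - [0, 0, 0, 0, 0, 0, -1]
    - [0, 0, 0, 0, 0, 0, -1]

```text
clock: 2.48
position: [0.5327, 0.0573, 0.2016]
ee_rot: [-0.056, 0.998, 0.0, 0.0]
ft_force: [0.5, -0.2, 1.6]
grip_width: 0.002
```

```bash
python3 - <<'E'
from workcell import manip, viewer
import cv2, pickle
o=manip.get_obs(); print({k:o[k] for k in('clock','position','ee_rot','ft_force','grip_width')})
p,d=viewer.camera('wrist'); cv2.imwrite('pics/w1.png',p[:,:,::-1]); c=viewer.calibration('wrist'); print(c)
pickle.dump((p,d,c,o),open('w1.pkl','wb'))
E
```

```text
{'clock': 2.475, 'position': array([0.5326501 , 0.05727058, 0.20159011]), 'ee_rot': array([-5.58508644e-02,  9.98439118e-01,  4.42465284e-05,  8.03529150e-05]), 'ft_force': array([ 0.49278267, -0.17607627,  1.58289949]), 'grip_width': 0.0018072753541841914}
{'fx': 353.48725350632327, 'fy': 353.48725350632327, 'cx': 316.66847645358104, 'cy': 201.8485265644069, 'dist': array([0.02464919, 0.        , 0.        , 0.        , 0.        ]), 'T_tool_cam': array([[ 1.06023133e-04, -9.56124884e-01, -2.92959376e-01,
         7.58482628e-02],
       [ 9.99999994e-01,  1.11906123e-04, -3.32160768e-06,
        -3.06708512e-04],
       [ 3.59598196e-05, -2.92959373e-01,  9.56124889e-01,
        -1.42624579e-01],
       [ 0.00000000e+00,  0.00000000e+00,  0.00000000e+00,
         1.00000000e+00]])}
```

View pics/w1.png

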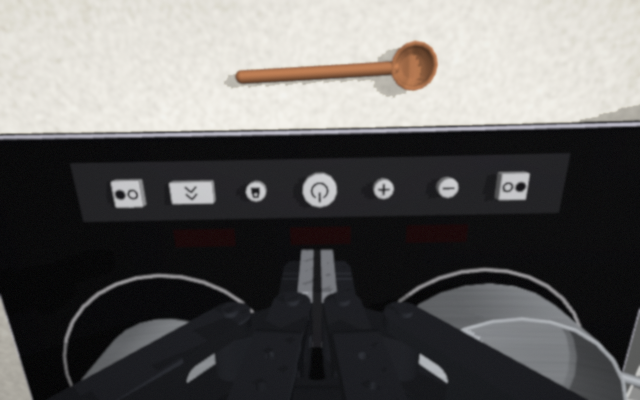

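The wrist view shows all seven keys at rows 186–193: power at (319,190), boost at (192,192), left zone at (513,186). The wide pan is at lower right, on the left zone side. Next I'll cast these onto the key plane.

```bash
cat > fit.py <<'E'
import pickle,cv2,numpy as np
from h import *
from scipy.spatial.transform import Rotation as R
def fit(f):
    p,d,c,o=pickle.load(open(f,'rb'))
    T=np.eye(4);T[:3,:3]=R.from_quat(o['ee_rot']).as_matrix();T[:3,3]=o['position']
    W=np.linalg.inv(T@c['T_tool_cam']); c=dict(c,R=W[:3,:3],t=W[:3,3])
    g=p.min(2); m=(g>110).astype(np.uint8); m[:165]=0; m[220:]=0;m[:,:90]=0;m[:,550:]=0
    cs,_=cv2.findContours(m,cv2.RETR_EXTERNAL,cv2.CHAIN_APPROX_NONE)
    P=[]
    for k in cs:
        if cv2.contourArea(k)>150:
            (u,v),_=cv2.minEnclosingCircle(k) if False else (cv2.minAreaRect(k)[0],0)
            M=cv2.moments(k); u,v=M['m10']/M['m00'],M['m01']/M['m00']
            dd=d[int(v)-2:int(v)+3,int(u)-2:int(u)+3].mean()
            n=cast(c,(u,v),.0675)[0]; C=-c['R'].T@c['t']; dn=c['R'][2]@(n-C)
            P.append(n); print((round(u),round(v)),n.round(4),'depth z',(C+(n-C)*dd/dn)[2].round(4))
    P=np.array(P);P=P[np.argsort(-P[:,1])][:,:2]; yy=.156-.052*np.arange(len(P))
    v=(yy[:,None]*(P-P.mean(0))).sum(0); sc=np.linalg.norm(v)/(yy**2).sum(); v/=np.linalg.norm(v)
    print(len(P),'power',P.mean(0).round(4),'v',v.round(4),'yaw',np.degrees(np.arctan2(-v[0],v[1])).round(2),'scale',sc.round(3))
    M=T[:3,:3]
    for n,y in(('power',0),('left',.156),('boost',-.104)):
        t=np.r_[P.mean(0)+y*v,.0675]; print(n,t.round(4),'tool delta from TCP',(M.T@(t-o['position'])).round(4))
E
python3 -c "from fit import *; fit('w1.pkl')"
```

```text
(256, 191) [0.5378 0.0078 0.0675] depth z 0.0684
(192, 192) [ 0.5446 -0.0433  0.0675] depth z 0.068
(128, 193) [ 0.5514 -0.0943  0.0675] depth z 0.0679
(383, 189) [0.5244 0.1103 0.0675] depth z 0.068
(448, 187) [0.5176 0.1617 0.0675] depth z 0.0678
(319, 190) [0.531  0.059  0.0675] depth z 0.0675
(513, 186) [0.5104 0.2131 0.0675] depth z 0.068
7 power [0.531  0.0592] v [-0.1316  0.9913] yaw 7.56 scale 0.994
power [0.531  0.0592 0.0675] tool delta from TCP [0.0014 0.0021 0.1341]
left [0.5105 0.2138 0.0675] tool delta from TCP [0.0046 0.158  0.1341]
boost [ 0.5447 -0.0439  0.0675] tool delta from TCP [-0.0007 -0.1019  0.1341]
```

move_arm:
  deltas:
    - [0.0014, 0.001, 0.02, 0, 0, 0, -1]
    - [0, 0, 0.025, 0, 0, 0, -1]
    - [0, 0, 0.025, 0, 0, 0, -1]
    - [0, 0, 0.02, 0, 0, 0, -1]
    - [0, 0, 0.015, 0, 0, 0, -1]
    - [0, 0, 0.01, 0, 0, 0, -1]
    - [0, 0, 0.008, 0, 0, 0, -1]
    - [0, 0, 0, 0, 0, 0, -1]
    - [0, 0, 0, 0, 0, 0, -1]

```text
clock: 3.65
position: [0.5314, 0.0582, 0.0788]
ee_rot: [-0.058, 0.998, 0.0, 0.0]
ft_force: [0.4, 0.8, 0.1]
grip_width: 0.002
```

move_arm:
  deltas:
    - [0, 0, 0.002, 0, 0, 0, -1]
    - [0, 0, 0.002, 0, 0, 0, -1]
    - [0, 0, 0.002, 0, 0, 0, -1]
    - [0, 0, 0.0015, 0, 0, 0, -1]
    - [0, 0, 0.0015, 0, 0, 0, -1]
    - [0, 0, 0.001, 0, 0, 0, -1]

```text
clock: 4.4
position: [0.531, 0.0582, 0.0682]
ee_rot: [-0.058, 0.998, 0.0, -0.0]
ft_force: [0.2, 0.4, 0.5]
grip_width: 0.001
```

move_arm:
  deltas:
    - [0, 0, 0.001, 0, 0, 0, -1]
    - [0, 0, 0.001, 0, 0, 0, -1]
    - [0, 0, 0.001, 0, 0, 0, -1]
    - [0, 0, 0, 0, 0, 0, -1]

```text
clock: 4.9
position: [0.5311, 0.0581, 0.0654]
ee_rot: [-0.058, 0.998, 0.0, 0.0]
ft_force: [-2.2, -0.4, 4.6]
grip_width: -0.001
```

move_arm:
  deltas:
    - [0, 0, 0.0007, 0, 0, 0, -1]
    - [0, 0, 0.0006, 0, 0, 0, -1]
    - [0, 0, 0, 0, 0, 0, -1]

```text
clock: 5.28
position: [0.5311, 0.0582, 0.0641]
ee_rot: [-0.058, 0.998, 0.0, 0.0]
ft_force: [-1.2, -0.9, 5.9]
grip_width: -0.004
```

move_arm:
  deltas:
    - [0, 0, -0.002, 0, 0, 0, -1]
    - [0, 0, -0.0025, 0, 0, 0, -1]
    - [0, 0, -0.005, 0, 0, 0, -1]
    - [0, 0, -0.01, 0, 0, 0, -1]
    - [0, 0, -0.01, 0, 0, 0, -1]
    - [0, 0, -0.01, 0, 0, 0, -1]
    - [0, 0, 0, 0, 0, 0, -1]

```text
clock: 6.15
position: [0.5317, 0.0583, 0.1046]
ee_rot: [-0.058, 0.998, 0.0, 0.001]
ft_force: [-0.0, 0.5, -0.2]
grip_width: -0.002
```

move_arm:
  deltas:
    - [0.0004, 0.0195, 0, 0, 0, 0, -1]
    - [0.0004, 0.0195, 0, 0, 0, 0, -1]
    - [0.0003, 0.0195, 0, 0, 0, 0, -1]
    - [0.0003, 0.0195, 0, 0, 0, 0, -1]
    - [0.0003, 0.0195, 0, 0, 0, 0, -1]
    - [0.0003, 0.0195, 0, 0, 0, 0, -1]
    - [0.0003, 0.0195, 0, 0, 0, 0, -1]
    - [0.0003, 0.0195, 0, 0, 0, 0, -1]
    - [0, 0, 0, 0, 0, 0, -1]
    - [0, 0, 0, 0, 0, 0, -1]

```text
clock: 7.4
position: [0.5106, 0.2121, 0.1035]
ee_rot: [-0.058, 0.998, -0.0, -0.0]
ft_force: [-0.0, -0.7, -0.1]
grip_width: -0.002
```

```bash
python3 - <<'E'
from workcell import manip, viewer
import cv2, pickle
o=manip.get_obs(); print({k:o[k] for k in('clock','position','ee_rot','ft_force','grip_width')})
p,d=viewer.camera('wrist'); cv2.imwrite('pics/w2.png',p[:,:,::-1])
E
```

```text
{'clock': 7.4, 'position': array([0.51062108, 0.21211096, 0.10345076]), 'ee_rot': array([-5.76212352e-02,  9.98338492e-01, -2.21942290e-04, -9.53642971e-06]), 'ft_force': array([-0.02156604, -0.72270146, -0.11148239]), 'grip_width': -0.002296471850725667}
```

View pics/w2.png

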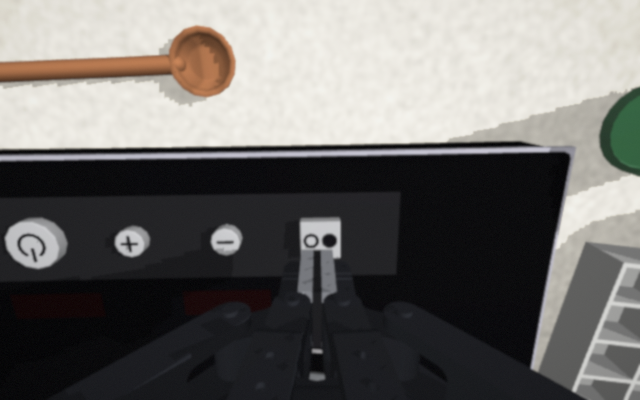

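The fingertips at (317,255) line up with the left zone key at (320,238). The power key is back up.

move_arm:
  deltas:
    - [0, 0.001, 0.01, 0, 0, 0, -1]
    - [0, 0, 0.01, 0, 0, 0, -1]
    - [0, 0, 0.006, 0, 0, 0, -1]
    - [0, 0, 0.003, 0, 0, 0, -1]
    - [0, 0, 0.002, 0, 0, 0, -1]
    - [0, 0, 0.002, 0, 0, 0, -1]
    - [0, 0, 0.0015, 0, 0, 0, -1]
    - [0, 0, 0.001, 0, 0, 0, -1]
    - [0, 0, 0.001, 0, 0, 0, -1]
    - [0, 0, 0.001, 0, 0, 0, -1]

```text
clock: 8.7
position: [0.5104, 0.2138, 0.0661]
ee_rot: [-0.058, 0.998, 0.0, 0.0]
ft_force: [-1.0, 0.7, 3.5]
grip_width: 0.001
```

move_arm:
  deltas:
    - [0, 0, 0.0008, 0, 0, 0, -1]
    - [0, 0, 0, 0, 0, 0, -1]

```text
clock: 8.95
position: [0.5104, 0.2138, 0.0653]
ee_rot: [-0.058, 0.998, 0.0, 0.0]
ft_force: [-1.8, 0.3, 3.4]
grip_width: -0.001
```

move_arm:
  deltas:
    - [0, 0, 0.0007, 0, 0, 0, -1]
    - [0, 0, 0.0005, 0, 0, 0, -1]
    - [0, 0, 0, 0, 0, 0, -1]

```text
clock: 9.32
position: [0.5104, 0.2138, 0.0641]
ee_rot: [-0.058, 0.998, 0.0, 0.0]
ft_force: [-1.8, -1.0, 5.6]
grip_width: 0.002
```

move_arm:
  deltas:
    - [0, 0, -0.002, 0, 0, 0, -1]
    - [0, 0, -0.0025, 0, 0, 0, -1]
    - [0, 0, -0.005, 0, 0, 0, -1]
    - [0, 0, -0.01, 0, 0, 0, -1]
    - [0, 0, -0.01, 0, 0, 0, -1]
    - [0, 0, -0.01, 0, 0, 0, -1]
    - [0, 0, 0, 0, 0, 0, -1]

```text
clock: 10.2
position: [0.5109, 0.2141, 0.1046]
ee_rot: [-0.058, 0.998, 0.0, 0.001]
ft_force: [0.3, -0.7, -0.6]
grip_width: -0.002
```

move_arm:
  deltas:
    - [-0.0004, -0.0259, 0, 0, 0, 0, -1]
    - [-0.0004, -0.0259, 0, 0, 0, 0, -1]
    - [-0.0004, -0.0259, 0, 0, 0, 0, -1]
    - [-0.0004, -0.0259, 0, 0, 0, 0, -1]
    - [-0.0004, -0.0259, 0, 0, 0, 0, -1]
    - [-0.0004, -0.0259, 0, 0, 0, 0, -1]
    - [-0.0004, -0.0259, 0, 0, 0, 0, -1]
    - [-0.0004, -0.0259, 0, 0, 0, 0, -1]
    - [-0.0004, -0.0259, 0, 0, 0, 0, -1]
    - [-0.0004, -0.0259, 0, 0, 0, 0, -1]

```text
clock: 11.45
position: [0.5441, -0.0438, 0.1032]
ee_rot: [-0.058, 0.998, 0.0, -0.0]
ft_force: [0.4, 0.8, -0.5]
grip_width: 0.0
```

move_arm:
  deltas:
    - [0, 0, 0, 0, 0, 0, -1]
    - [0, 0, 0, 0, 0, 0, -1]

```text
clock: 11.7
position: [0.5441, -0.0423, 0.1032]
ee_rot: [-0.058, 0.998, 0.0, -0.0]
ft_force: [-0.2, 1.0, -0.0]
grip_width: 0.004
```

```bash
python3 - <<'E'
from workcell import manip, viewer
import cv2, pickle
o=manip.get_obs(); print({k:o[k] for k in('clock','position','ft_force')})
p,d=viewer.camera('wrist'); cv2.imwrite('pics/w3.png',p[:,:,::-1])
E
```

```text
{'clock': 11.7, 'position': array([ 0.54406743, -0.04228846,  0.1032156 ]), 'ft_force': array([-0.19414024,  1.03341082, -0.03921968])}
```

View pics/w3.png

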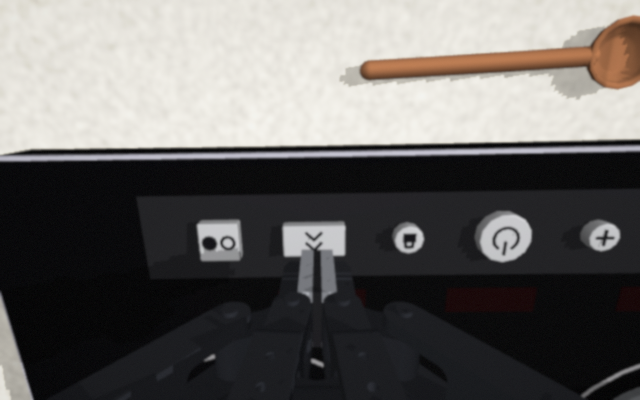

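The fingertips at (317,255) line up with the boost key at (314,239). Pressing it now.

move_arm:
  deltas:
    - [0, -0.001, 0.01, 0, 0, 0, -1]
    - [0, 0, 0.01, 0, 0, 0, -1]
    - [0, 0, 0.006, 0, 0, 0, -1]
    - [0, 0, 0.003, 0, 0, 0, -1]
    - [0, 0, 0.002, 0, 0, 0, -1]
    - [0, 0, 0.002, 0, 0, 0, -1]
    - [0, 0, 0.0015, 0, 0, 0, -1]
    - [0, 0, 0.001, 0, 0, 0, -1]
    - [0, 0, 0.001, 0, 0, 0, -1]
    - [0, 0, 0.001, 0, 0, 0, -1]

```text
clock: 13.0
position: [0.5444, -0.044, 0.0661]
ee_rot: [-0.058, 0.998, 0.0, 0.0]
ft_force: [-1.1, -1.0, 3.5]
grip_width: 0.002
```

move_arm:
  deltas:
    - [0, 0, 0.0008, 0, 0, 0, -1]
    - [0, 0, 0.0006, 0, 0, 0, -1]
    - [0, 0, 0.0003, 0, 0, 0, -1]
    - [0, 0, 0, 0, 0, 0, -1]

```text
clock: 13.5
position: [0.5444, -0.044, 0.0644]
ee_rot: [-0.058, 0.998, 0.0, 0.0]
ft_force: [-1.4, -0.5, 5.0]
grip_width: -0.0
```

move_arm:
  deltas:
    - [0, 0, 0.0003, 0, 0, 0, -1]
    - [0, 0, 0, 0, 0, 0, -1]
    - [0, 0, -0.002, 0, 0, 0, -1]
    - [0, 0, -0.0025, 0, 0, 0, -1]
    - [0, 0, -0.005, 0, 0, 0, -1]
    - [0, 0, -0.015, 0, 0, 0, -1]
    - [0, 0, -0.025, 0, 0, 0, -1]
    - [0, 0, -0.035, 0, 0, 0, -1]
    - [0, 0, -0.035, 0, 0, 0, -1]
    - [0, 0, -0.02, 0, 0, 0, -1]

```text
clock: 14.75
position: [0.545, -0.0442, 0.2065]
ee_rot: [-0.058, 0.998, 0.0, 0.002]
ft_force: [0.5, 0.7, -0.6]
grip_width: -0.003
```

move_arm:
  deltas:
    - [0, 0, 0, 0, 0, 0, -1]
    - [0, 0, 0, 0, 0, 0, -1]
    - [0, 0, 0, 0, 0, 0, -1]

```text
clock: 15.12
position: [0.5438, -0.044, 0.2026]
ee_rot: [-0.058, 0.998, -0.0, -0.001]
ft_force: [0.2, -0.4, -0.2]
grip_width: -0.0
```

```bash
python3 - <<'E'
from workcell import manip, viewer
import cv2, numpy as np
o=manip.get_obs(); print({k:o[k] for k in('clock','position','ft_force')})
p,d=viewer.camera('wrist'); q,_=viewer.camera('side')
cv2.imwrite('pics/end.png',cv2.resize(np.vstack([p,q])[:,:,::-1],(480,600)))
E
```

```text
{'clock': 15.125, 'position': array([ 0.54383691, -0.04399266,  0.20255294]), 'ft_force': array([ 0.21264726, -0.41536804, -0.17164088])}
```

View pics/end.png

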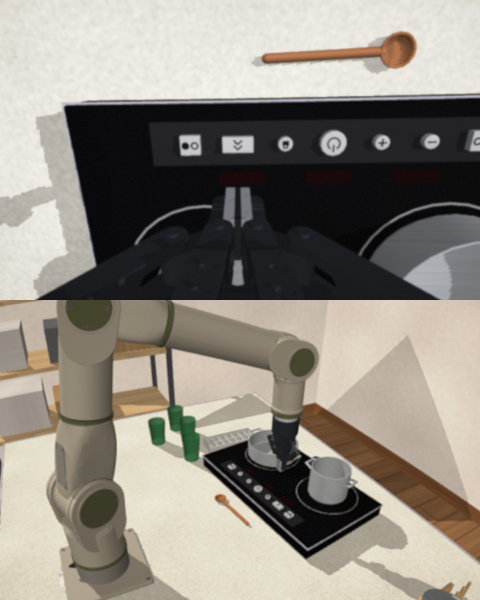

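The arm is clear of everything, the visible keys are up, and the pans and spoon have not moved. Handing in.

```bash
python3 -c "
from workcell import manip
print(manip.hand_in())"
```

```text
the job is handed in; nothing more can be done
None
```

The wide pan stands on the left zone, so I pressed power, then the left zone key, then boost, using the tip of the shut gripper.

| Key | Depth by measured tip height (mm) | Force read (N) |
|---|---|---|
| Power | about 3.4 | about 5.9 |
| Left zone | about 3.4 | about 5.6 |
| Boost | at least 3.1 | at least 5.0 |

- **Boost reading:** its figures were taken just before a last 0.3 mm push, which I did not read separately.
- **Between keys:** I lifted the tip well clear after each press, to 104 mm or more above the counter, and the contact force fell back to about zero each time.
- **Last check:** at about 15 s, before handing in, the arm hung free at 0.20 m with no contact force. In the pictures the keys looked up, and the pans, spoon, tumblers and ice tray looked unmoved.
- **Not confirmed:** the hob's displays showed no readable change, so the evidence that the keys registered is only the press depth and force. The fixed cameras' key positions differed by up to 6 mm, so I went by the wrist camera, and the fingertips lined up with the zone and boost keys in its pictures.

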